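# Start the filler plug's thread backward, then screw it home

## Robot

A 6-joint arm with a two-finger parallel gripper is mounted at the origin on the work surface; the furniture and walls round the work are solid. World frame = base frame: x ahead of the robot, y to its left, z up, the work surface at z = 0. Lengths are in m, angles in degrees, forces in N, time in s.
With the tool pointing down it reaches from about 0.4 to 0.825 m from the base axis. Payload 7 kg.
Tool frame: the origin (TCP) lies midway between the tips of the shut fingers; the grasp point (between the pads) lies 19 mm behind it; x points along the fingers, z is the direction in which the jaws open and shut, and the axes are right-handed (so a half turn about x gives the same grasp; the last joint's range is limited). The gripper opens to 88 mm and grips with 3 to 60 N. Pads are 19 mm wide; open, the fingers measure 130 mm over their backs; the gripper's body (78 mm by 193 mm) begins 47 mm behind the grasp point.
Start: joints at [86.35, 20.546, 0.682, 0, -70.136, -16.507], TCP at [0.233, 0.634, 0.227] pointing down, gripper open.
Joint ranges: [-176.03, 176.03], [-82.01, 121.73], [-58.28, 71.71], [-173.87, 95.51], [-174.79, -0.11], [-173.66, 173.66]. Speed limits (degrees/s): [136.94, 136.94, 172.46, 180, 180, 180].

## Interface

Orientations are given as [roll, pitch, yaw] about the fixed x, y, z axes, in that order (R = Rz(yaw) Ry(pitch) Rx(roll)).
In Python, from plant import ctrl gives the robot as it stands. The module is installed in compiled form; this text tells all that it offers.
- The arm moves only by the tool servo_tool, never from a script. Its argument "deltas" is a list of rows, each a list of 3 entries, a list of its own where there are three numbers: the turn, a rotation vector about the tool's x, y, z in degrees, then the shift along the tool's x, y, z in cm, then the finger opening in cm, from 0 to 8.76. A call has 1 to 5 rows; each row is the pose to reach, as a shift and turn from the pose measured when the call began, along the tool's axes at that moment; what a row does not reach only later rows make up. A row lasts 1/10 s, in which the tool goes at most 50 mm and 8.59 degrees, less where a joint would pass 70% of its speed; a pose out of reach is approached as far as the arm can. A call with a gripper value outside its range is refused whole. The fingers move at their own pace and stop on an object; the grip force is fixed at half the most. Time passes only in rows, so rows that repeat a pose let the fingers close. It gives the time, the measured TCP pose, the force and the opening at its end, in the units of the state.
- ctrl.get_obs(): the state, without advancing time (a new reading comes with each control period).
- ctrl.snapshot(name): name is "scene" or "top" or "wrist"; returns a dict with "image" (384x512x3 uint8, red, green, blue), "vertical_fov" (degrees; the focal length in pixels is half the picture's height over the tangent of half this angle, whatever the lens; pixels are square), "cx", "cy" (the principal point, pixels), "rvec" (rotation vector, rad) and "tvec" (3), from world to camera coordinates, as OpenCV has them. Camera axes: x right, y down, z forward; pixel columns grow to the right and rows downward; lengths in m; the calibration is good to about 2 mm. The wrist camera is an equidistant fisheye: a pixel r from the principal point sees the ray r / f radians off the axis. A picture is of the moment at which its call begins. There is no depth.
- ctrl.close_job(): hands the job in, once; it reports no verdict.
The state is a dict: "clock": time; "joint_pos": joint angles; "qvel": joint speeds; "tau": joint torques, N m; "tool_pos": TCP position; "orientation": TCP orientation; "force": force on the tool from outside, world axes, zero at the start; "moment": the same for the moment, N m; "opening": finger opening in m.
Only numpy, scipy, OpenCV 4.12 (cv2) and the standard library are available. Lean on these libraries where they do the work, as an engineer would, in place of code of your own. Each camera call takes 0.05 s, during which the arm holds its last target. There are 200 camera calls.

## Task

The filler plug with the red grip bar stands loose on top of its thread in the neck of the blue gear housing. By this bar, turn it backward (counter-clockwise seen from above) until it drops into the start of the thread, then turn it forward (clockwise) until it is fully home at its stop, without forcing it, and let go. Leave the housing with the black plug alone: it is already closed.

Things in the scene. Friction and masses are not known exactly. Their poses are not given: they have to be found in the camera images.
- plug_grip (a point): Centre of the red plug's grip bar, 56 mm long (its x), 14 thick (y), 34 tall, on a grey flange 70 across, 6 thick; the flange's top lies 17 mm below this point. Pinch across y from above. Loose, 0.15 kg, drops by itself unless held up. Starts resting high on the thread's crest, this point 114.5 mm above the housing's underside, bar 7 to 33 degrees counter-clockwise of home.
- gear_housing: Fixed blue gear housing that carries the red plug: foot 130 x 118 mm (x, y), body 96 x 92 up to 45 mm, steel neck 72 across with its rim at 76 mm, shaft stub to its +y. Origin: centre of its underside, on the neck's axis, z up. The plug is home when the bar lies along this x axis (white marks on body and foot).
- neck_rim (a point): Centre of the neck's mouth, on its axis, 76 mm above the housing's underside. Two-start right-hand thread: with the bar 60 to 90 degrees counter-clockwise of home (wall at 90) the plug drops 11 mm; turned clockwise from there it sinks 3 mm more to its stop at home. Turned clockwise before the drop it jams high. Turns easily, 2 mm of play sideways.
- closed_housing: An identical fixed gear housing whose plug has a black grip bar and is already home (bar's top 118 mm high); not to be touched. Origin at the centre of its underside.
There are look-alikes about, which are no part of the job. Of the things that look like the part that bears plug_grip, the smallest one is meant.

How it is judged:
By the outcome, as a careful person would: the job done as asked, in the order asked, and still so for the second after the job is handed in, with the robot touching nothing.
It also fails if it takes over 35 s, if anything falls off the work surface, if the arm or the gripper's body presses on something with over 40 N, if the wrist force passes 120 N, or if a joint passes its speed limit or range.

## Working session

There is one attempt and no reset: what is moved stays moved. The work goes in short steps, Python scripts to look and compute and a tool call to move; the robot and the scene stay as the last step left them, time stands still between calls to the robot, and variables do not carry over. Pictures are saved under pics/ and viewed, on a budget of 10 in all, crops included, one or two more only if the job needs it, and the job is handed in when it is done.

Besides the shell and the picture viewer there is one more tool, called after "Call:" as name(argument=value, ...) on one line, values as JSON. servo_tool: Moves the arm, as the interface text tells. Its arguments: {"type":"object","properties":{"deltas":{"type":"array","items":{"type":"array"}}},"required":["deltas"]}

```bash
mkdir -p pics
cat > h.py <<'E'
import numpy as np, cv2, pickle
from plant import ctrl
def snap(n,tag):
    s=ctrl.snapshot(n); pickle.dump(s,open(f'pics/{tag}.pkl','wb'))
    cv2.imwrite(f'pics/{tag}.png',s['image'][:,:,::-1]); return s
def ray(s,u,v,fish=False):
    f=192/np.tan(np.radians(s['vertical_fov'])/2)
    x,y=(u-s['cx'])/f,(v-s['cy'])/f
    if fish:
        r=np.hypot(x,y)+1e-12; d=np.array([x/r*np.sin(r),y/r*np.sin(r),np.cos(r)])
    else: d=np.array([x,y,1.])
    R=cv2.Rodrigues(np.array(s['rvec'],float))[0]; t=np.array(s['tvec'],float).ravel()
    return -R.T@t, R.T@d
def plane(s,u,v,z,fish=False):
    c,d=ray(s,u,v,fish); return c+d*(z-c[2])/d[2]
def proj(s,P,fish=False):
    R=cv2.Rodrigues(np.array(s['rvec'],float))[0]; t=np.array(s['tvec'],float).ravel()
    f=192/np.tan(np.radians(s['vertical_fov'])/2); p=R@np.array(P)+t
    if fish:
        rr=np.hypot(p[0],p[1]); th=np.arctan2(rr,p[2]); k=f*th/rr
    else: k=f/p[2]
    return p[0]*k+s['cx'],p[1]*k+s['cy']
E
python3 - <<'E'
from h import *
a=snap('scene','s0');b=snap('top','t0');w=snap('wrist','w0')
cv2.imwrite('pics/a.png',cv2.resize(np.hstack([a['image'],b['image']])[:,:,::-1],(800,300)))
print(ctrl.get_obs())
for s in (a,b,w): print(s['vertical_fov'],s['cx'],s['cy'],s['rvec'],s['tvec'])
E
```

```text
{'clock': 0.15, 'joint_pos': array([ 8.63491704e+01,  2.05815900e+01,  6.46979427e-01, -1.56705351e-02,
       -7.01343106e+01, -1.65074460e+01]), 'qvel': array([ 0.06430654, -0.07748946,  0.15706123,  0.0100626 ,  0.02967101,
        0.02938429]), 'tau': array([-8.61504777e-04, -5.83275640e+01,  2.93290186e+01,  7.00114310e+00,
        8.73546232e-03, -1.09412042e-04]), 'tool_pos': array([0.23250161, 0.63331702, 0.22584812]), 'orientation': array([   4.44240108,   89.92952131, -105.72120846]), 'force': array([-0.06050668, -0.47507762, -0.03871278]), 'moment': array([-0.03261653, -0.04402326, -0.00964821]), 'opening': 0.08752268261071604}
50.43309730924787 257.6639798218094 188.03930667277263 [ 2.05893451 -0.97272204  0.50246653] [-0.58939754  0.17995299  0.9658684 ]
49.492739683106684 252.39761945398195 191.68834248796142 [ 2.14555539 -2.07500512  0.21677967] [-0.35533738  0.48912208  0.86650111]
65.70646984690485 260.21530614791425 191.33569124932006 [-1.68539731  2.41401083  0.36667263] [ 0.6736736  -0.03686359  0.39227506]
```

View pics/t0.png

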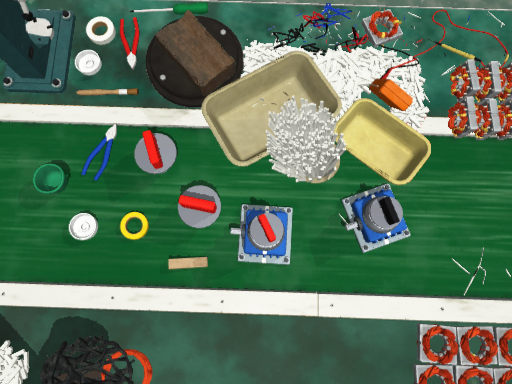

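View pics/s0.png

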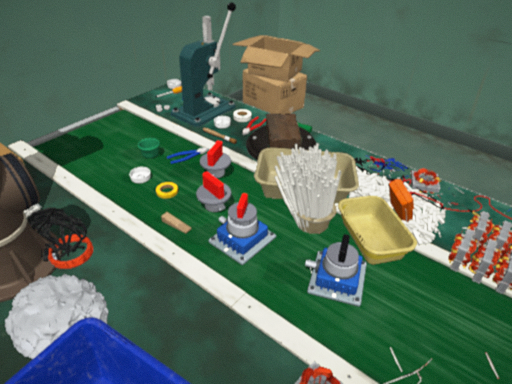

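Candidates in the top view are red bars at (152,149), (198,204) and (266,228). The one at (266,228) sits in a blue housing and is the smallest, so I choose it. The black bar at (388,210) belongs to the closed housing and must not be touched.

Run:
```python
from h import *
def L(t): return pickle.load(open(f'pics/{t}.pkl','rb'))
t=L('t0');s=L('s0');w=L('w0')
def comps(S):
    h=cv2.cvtColor(S['image'],cv2.COLOR_RGB2HSV)
    m=(((h[...,0]<6)|(h[...,0]>174))&(h[...,1]>180)&(h[...,2]>90)).astype(np.uint8)
    n,l,st,c=cv2.connectedComponentsWithStats(m)
    return [(st[i,4],c[i].round(1),cv2.minAreaRect(np.argwhere(l==i)[:,::-1].astype(np.float32))) for i in range(1,n) if st[i,4]>60]
for S in (t,s): 
    for x in comps(S): print(x)
for S in (t,s): print('cam',ray(S,0,0)[0])
A=cv2.resize(t['image'][190:275,215:310],(560,500),interpolation=cv2.INTER_CUBIC)
cv2.imwrite('pics/c1.png',A[:,:,::-1])
# both-view triangulation of bar centre
def tri(p,q):
    c1,d1=ray(t,*p);c2,d2=ray(s,*q)
    k=np.linalg.lstsq(np.c_[d1,-d2],c2-c1,rcond=None)[0]; a=c1+d1*k[0];b=c2+d2*k[1]; return (a+b)/2,np.linalg.norm(a-b)
print(tri((266,228),(242,207)))
for z in (0,.02,.1): print(z,plane(t,266,228,z+0.114),[plane(t,*p,z+.005)[:2].round(3) for p in ((244,206),(292,207),(291,264),(240,262))])
```

```text
(np.int32(144), array([464.3,  28.2]), ((468.75384521484375, 36.39260482788086), (83.18515014648438, 24.87055015563965), 27.511999130249023))
(np.int32(64), array([312.8,  16.2]), ((312.8235168457031, 15.794118881225586), (7.276068687438965, 19.16031265258789), 75.96376037597656))
(np.int32(149), array([135.2,  36.8]), ((135.231201171875, 35.52611541748047), (5.710644721984863, 37.012115478515625), 2.0454084873199463))
(np.int32(153), array([123.6,  36.8]), ((123.50799560546875, 36.705238342285156), (35.692352294921875, 6.179469585418701), 78.31063079833984))
(np.int32(67), array([508.2,  74.9]), ((508.6896667480469, 74.27587890625), (16.019386291503906, 6.827935695648193), 66.80140686035156))
(np.int32(108), array([455.5, 110.5]), ((455.7500305175781, 109.75001525878906), (11.423661231994629, 19.170743942260742), 66.80140686035156))
(np.int32(95), array([483.9, 113.3]), ((483.6230773925781, 113.21537780761719), (17.861000061035156, 11.039091110229492), 60.2551155090332))
(np.int32(394), array([152.1, 148.9]), ((152.12692260742188, 148.96539306640625), (38.94137191772461, 10.78781127
[... 2396 characters left out ...]
]), ((332.3760986328125, 379.8584289550781), (13.452308654785156, 6.961335182189941), 48.8140754699707))
cam [ 0.31154971 -0.34473967  0.94890494]
cam [-0.14843531 -0.85832759  0.74425467]
(array([ 0.4151404 , -0.37000492,  0.1101765 ]), np.float64(0.0024510501233467857))
0 [ 0.41377813 -0.36904497  0.114     ] [array([ 0.476, -0.32 ]), array([ 0.478, -0.431]), array([ 0.348, -0.43 ]), array([ 0.349, -0.316])]
0.02 [ 0.41132926 -0.36846274  0.134     ] [array([ 0.473, -0.321]), array([ 0.474, -0.429]), array([ 0.348, -0.428]), array([ 0.348, -0.317])]
0.1 [ 0.40153381 -0.36613382  0.214     ] [array([ 0.459, -0.323]), array([ 0.46 , -0.422]), array([ 0.344, -0.421]), array([ 0.345, -0.319])]
```

View pics/c1.png

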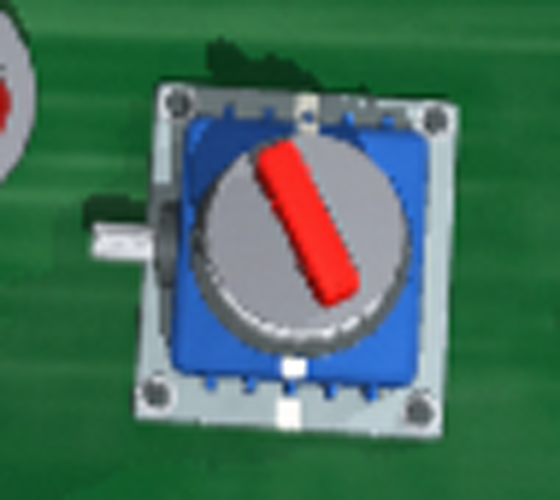

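View pics/w0.png

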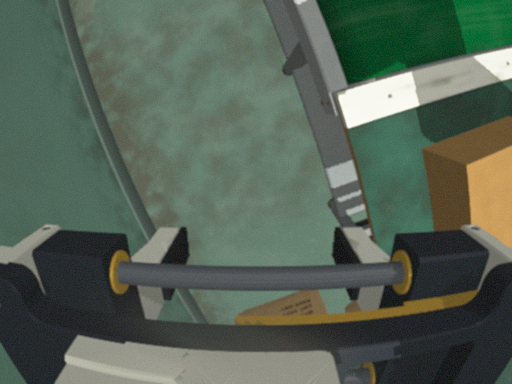

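The crop shows the red bar on a grey flange in the blue housing. The stub is at left (+y) and the white marks are at about (267,209) and (264,260). The bar is about 25–30° CCW of them. The wrist view shows only floor, a belt edge and a box to the right.

```bash
cat >> h.py <<'E'
from scipy.spatial.transform import Rotation as Ro
def pose():
    o=ctrl.get_obs(); return o, np.array(o['tool_pos']), Ro.from_euler('xyz',o['orientation'],degrees=True)
def delta(P,yaw):
    """tool pointing down, jaw axis (tool z) at yaw (mod 180) in world"""
    o,p,R=pose(); y=np.radians(yaw); best=None
    for k in (0,np.pi):
        x=np.array([0,0,-1.]);z=np.array([np.cos(y+k),np.sin(y+k),0]);T=Ro.from_matrix(np.c_[x,np.cross(z,x),z])
        r=(R.inv()*T).as_rotvec(degrees=True)
        if best is None or np.linalg.norm(r)<np.linalg.norm(best): best=r
    return best.round(2),(R.inv().apply(np.array(P)-p)*100).round(2)
def st():
    o,p,R=pose();z=R.as_matrix()[:,2]
    print('t',round(o['clock'],2),'pos',p.round(4),'jawyaw',round(np.degrees(np.arctan2(z[1],z[0])),1),'q',o['joint_pos'].round(1),'F',np.round(o['force'],1),'M',np.round(o['moment'],2),'op',round(o['opening'],4))
E
python3 - <<'E'
from h import *
def L(t): return pickle.load(open(f'pics/{t}.pkl','rb'))
t=L('t0');s=L('s0');w=L('w0')
a=plane(t,267.2,209,.01);b=plane(t,263.9,259.9,.01);print(a,b,np.degrees(np.arctan2(*(a-b)[[1,0]])),(a+b)/2)
# bar top axis ends from crop
k=95/560
e=[plane(t,215+u*k,190+v*k,.1315) for u,v in ((278,155),(340,290))];print(e,np.degrees(np.arctan2(*(e[0]-e[1])[[1,0]])),(e[0]+e[1])/2)
st();print(pose()[2].as_matrix().round(2),ray(w,0,0)[0])
for u,v in((470,180),(430,150),(510,120),(345,105)):print(u,v,plane(w,u,v,0,True),plane(w,u,v,.15,True))
print('box,press in top/scene', plane(t,35,90,0),plane(t,35,10,.2))
E
```

```text
[ 0.47013066 -0.37365109  0.01      ] [ 0.35509653 -0.36929854  0.01      ] -2.166868210823352 [ 0.4126136  -0.37147481  0.01      ]
[array([ 0.43464143, -0.36031476,  0.1315    ]), array([ 0.39007522, -0.38219411,  0.1315    ])] 26.14828008600619 [ 0.41235833 -0.37125443  0.1315    ]
t 0.15 pos [0.2325 0.6333 0.2258] jawyaw -110.2 q [ 86.3  20.6   0.6  -0.  -70.1 -16.5] F [-0.1 -0.5 -0. ] M [-0.03 -0.04 -0.01] op 0.0875
[[-0.    0.94 -0.34]
 [-0.   -0.34 -0.94]
 [-1.    0.    0.  ]] [0.30904936 0.60506159 0.38401007]
470 180 [9.72714577e-02 3.21108505e-01 5.55111512e-17] [0.17999503 0.43202477 0.15      ]
430 150 [ 1.69885398e-01  3.90496324e-01 -5.55111512e-17] [0.2242449  0.47430868 0.15      ]
510 120 [0.16921595 0.20811417 0.        ] [0.22383694 0.36316768 0.15      ]
345 105 [0.26893859 0.50077254 0.        ] [0.28460645 0.54150938 0.15      ]
box,press in top/scene [0.74849901 0.20321441 0.        ] [0.83004245 0.11229896 0.2       ]
```

```bash
cat > plan.py <<'E'
from h import *
import sys
# plan.py: az r z yaw keyframes -> rows of one call (5 rows, interpolated polar)
az1,r1,z1,yaw1=map(float,sys.argv[1:5])
st();o,p,R=pose();az0=np.degrees(np.arctan2(p[1],p[0]));r0=np.hypot(*p[:2]);z=R.as_matrix()[:,2];y0=np.degrees(np.arctan2(z[1],z[0]))
dy=(yaw1-y0+180)%360-180
for k in (.2,.4,.6,.8,1):
    a=np.radians(az0+k*(az1-az0));r=r0+k*(r1-r0);y=np.radians(y0+k*dy)
    x=np.array([0,0,-1.]);zz=np.array([np.cos(y),np.sin(y),0]);T=Ro.from_matrix(np.c_[x,np.cross(zz,x),zz])
    print([(R.inv()*T).as_rotvec(degrees=True).round(1).tolist(),(R.inv().apply([r*np.cos(a)-p[0],r*np.sin(a)-p[1],z0-p[2]] if False else np.array([r*np.cos(a),r*np.sin(a),p[2]+k*(z1-p[2])])-p)*100).round(1).tolist(),8.7])
E
python3 plan.py 59 .66 .40 -125
```

```text
t 0.15 pos [0.2325 0.6333 0.2258] jawyaw -110.2 q [ 86.3  20.6   0.6  -0.  -70.1 -16.5] F [-0.1 -0.5 -0. ] M [-0.03 -0.04 -0.01] op 0.0875
[[3.0, 0.1, -0.0], [-3.5, 2.5, 0.3], 8.7]
[[5.9, 0.1, -0.0], [-7.0, 5.1, 0.8], 8.7]
[[8.9, 0.1, -0.0], [-10.4, 7.5, 1.3], 8.7]
[[11.9, 0.1, -0.0], [-13.9, 10.0, 1.9], 8.7]
[[14.8, 0.1, -0.0], [-17.4, 12.4, 2.7], 8.7]
```

Call:
servo_tool(deltas=[[[3,0,0],[-3.5,2.5,0.3],8.7],[[6,0,0],[-7,5,0.8],8.7],[[9,0,0],[-10.4,7.5,1.3],8.7],[[12,0,0],[-14,10,1.9],8.7],[[15,0,0],[-17.4,12.4,2.7],8.7]])

```text
clock: 0.65
tool_pos: [0.3404, 0.5646, 0.4012]
orientation: [21.7, 89.9, -103.6]
force: [0.5, -0.0, 0.6]
opening: 0.0873
```

```bash
python3 plan.py 37 .63 .40 -153
```

```text
t 0.65 pos [0.3404 0.5646 0.4012] jawyaw -125.3 q [ 75.8  16.2  16.5   0.  -90.4 -21.1] F [ 0.5 -0.   0.6] M [ 0.16 -0.1   0.01] op 0.0873
[[5.5, 0.1, -0.0], [0.0, 5.0, 0.4], 8.7]
[[11.1, 0.1, -0.0], [0.1, 10.0, 1.2], 8.7]
[[16.6, 0.1, -0.0], [0.1, 14.8, 2.4], 8.7]
[[22.2, 0.1, -0.0], [0.1, 19.5, 3.9], 8.7]
[[27.7, 0.1, -0.1], [0.1, 24.0, 5.7], 8.7]
```

Call:
servo_tool(deltas=[[[5.5,0,0],[0,5,0.4],8.7],[[11,0,0],[0,10,1.2],8.7],[[16.5,0,0],[0,14.8,2.4],8.7],[[22,0,0],[0,19.5,3.9],8.7],[[27.5,0,0],[0,24,5.7],8.7]])

```text
clock: 1.15
tool_pos: [0.5044, 0.3778, 0.4008]
orientation: [39.0, 89.9, -114.0]
force: [0.3, 0.9, 0.2]
opening: 0.0868
```

```bash
python3 plan.py 15 .60 .40 -180
```

```text
t 1.15 pos [0.5044 0.3778 0.4008] jawyaw -153.0 q [ 54.6  13.2  12.5   0.  -89.4 -27.6] F [0.3 0.9 0.2] M [ 0.17 -0.13  0.04] op 0.0868
[[5.4, 0.1, -0.1], [0.0, 4.8, -0.0], 8.7]
[[10.8, 0.1, -0.1], [0.0, 9.6, 0.3], 8.7]
[[16.2, 0.1, -0.1], [0.1, 14.3, 1.0], 8.7]
[[21.6, 0.1, -0.1], [0.1, 18.8, 2.0], 8.7]
[[27.0, 0.1, -0.1], [0.1, 23.2, 3.4], 8.7]
```

Call:
servo_tool(deltas=[[[5.4,0,0],[0,4.8,0],8.7],[[10.8,0,0],[0,9.6,0.3],8.7],[[16.2,0,0],[0,14.3,1],8.7],[[21.6,0,0],[0,18.8,2],8.7],[[27,0,0],[0,23.2,3.4],8.7]])

```text
clock: 1.65
tool_pos: [0.5797, 0.1537, 0.4007]
orientation: [54.6, 89.8, -125.7]
force: [0.5, -0.0, 0.7]
opening: 0.087
```

```bash
python3 plan.py -8 .57 .40 154
```

```text
t 1.65 pos [0.5797 0.1537 0.4007] jawyaw 179.8 q [ 33.5  10.1   8.6   0.1 -88.6 -33.8] F [ 0.5 -0.   0.7] M [ 0.1  -0.14 -0.06] op 0.087
[[5.2, 0.1, -0.1], [0.0, 4.8, -0.5], 8.7]
[[10.3, 0.1, -0.1], [0.0, 9.5, -0.6], 8.7]
[[15.5, 0.1, -0.2], [0.1, 14.2, -0.3], 8.7]
[[20.6, 0.1, -0.2], [0.1, 18.8, 0.4], 8.7]
[[25.8, 0.1, -0.2], [0.1, 23.3, 1.4], 8.7]
```

Call:
servo_tool(deltas=[[[5.2,0,0],[0,4.8,-0.5],8.7],[[10.4,0,0],[0,9.5,-0.6],8.7],[[15.6,0,0],[0,14.2,-0.3],8.7],[[20.6,0,0],[0,18.8,0.4],8.7],[[26,0,0],[0,23.3,1.4],8.7]])

```text
clock: 2.15
tool_pos: [0.5642, -0.0811, 0.4008]
orientation: [72.3, 89.8, -134.2]
force: [1.3, -0.5, 0.4]
opening: 0.0869
```

```bash
python3 plan.py -30 .555 .38 128
```

```text
t 2.15 pos [ 0.5642 -0.0811  0.4008] jawyaw 153.5 q [ 11.6   7.1   5.    0.1 -88.  -38. ] F [ 1.3 -0.5  0.4] M [ 0.02 -0.3   0.01] op 0.0869
[[5.1, 0.1, -0.2], [0.4, 4.2, -0.9], 8.7]
[[10.2, 0.0, -0.2], [0.9, 8.5, -1.5], 8.7]
[[15.3, 0.0, -0.2], [1.3, 12.8, -1.7], 8.7]
[[20.4, 0.0, -0.2], [1.7, 17.1, -1.7], 8.7]
[[25.5, 0.0, -0.2], [2.2, 21.3, -1.3], 8.7]
```

Call:
servo_tool(deltas=[[[5,0,0],[0.4,4.2,-0.9],8.7],[[10,0,0],[0.9,8.5,-1.5],8.7],[[15,0,0],[1.3,12.8,-1.7],8.7],[[20,0,0],[1.7,17.1,-1.7],8.7],[[25.5,0,-0.2],[2.2,21.3,-1.3],8.7]])

```text
clock: 2.65
tool_pos: [0.48, -0.2791, 0.379]
orientation: [29.7, 90.0, 157.5]
force: [0.6, -0.3, -0.2]
opening: 0.0872
```

Run:
```python
from h import *
w=snap('wrist','w1');st();print(delta([.4126,-.3714,.25],116))
```

```text
t 2.7 pos [ 0.4767 -0.2824  0.3786] jawyaw 127.3 q [-10.4   5.6   0.5   0.  -85.1 -42.3] F [-3.  -1.1 -0.9] M [-0.09  0.31  0.03] op 0.087
(array([11.35,  0.07, -0.12]), array([12.88, 10.47, -3.2 ]))
```

View pics/w1.png

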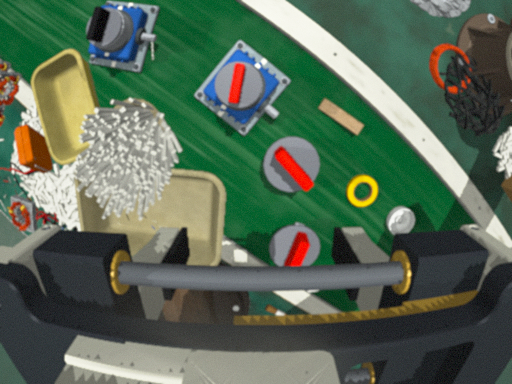

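The wrist view shows the target bar at (236,84), the look-alikes at (294,168) and (297,248), and the black plug at (98,28). I move above the target.

Call:
servo_tool(deltas=[[[3,0,0],[3,2.6,-0.8],8.7],[[6,0,0],[6.5,5.2,-1.6],8.7],[[9,0,0],[9.8,7.9,-2.4],8.7],[[11.4,0,0],[12.9,10.5,-3.2],8.7],[[11.4,0,0],[12.9,10.5,-3.2],8.7]])

```text
clock: 3.2
tool_pos: [0.4085, -0.3717, 0.2449]
orientation: [39.5, 89.4, 155.2]
force: [0.2, -0.1, -0.4]
opening: 0.0871
```

Run:
```python
from h import *
w=snap('wrist','w2');st()
h=cv2.cvtColor(w['image'],cv2.COLOR_RGB2HSV)
m=(((h[...,0]<6)|(h[...,0]>174))&(h[...,1]>180)&(h[...,2]>90)).astype(np.uint8)
n,l,s,c=cv2.connectedComponentsWithStats(m)
for i in range(1,n):
    if s[i,4]>150: print(s[i],c[i],plane(w,*c[i],.1315,True))
```

```text
t 3.25 pos [ 0.4103 -0.3719  0.2474] jawyaw 115.8 q [-21.9   8.6 -12.7   0.  -69.1 -42.3] F [0.2 0.5 1.1] M [ 0.06 -0.17  0.03] op 0.087
[250 162  15  60 787] [257.31003812 191.23506989] [ 0.41229953 -0.37268542  0.1315    ]
[316 237  20  28 349] [325.49856734 250.89971347] [ 0.44063362 -0.2795118   0.1315    ]
```

View pics/w2.png

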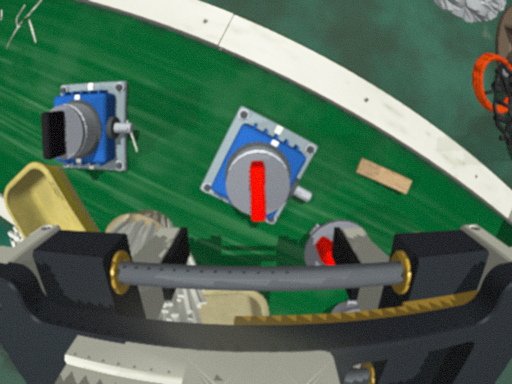

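Bar at (257,191), vertical in the picture, so the jaws already line up across it. I descend.

```bash
python3 -c "
from h import *
st();print(delta([.4124,-.372,.104],116))"
```

```text
t 3.25 pos [ 0.4103 -0.3719  0.2474] jawyaw 115.8 q [-21.9   8.6 -12.7   0.  -69.1 -42.3] F [0.2 0.5 1.1] M [ 0.06 -0.17  0.03] op 0.087
(array([-0.19,  0.27, -0.29]), array([14.34, -0.26, -0.17]))
```

Call:
servo_tool(deltas=[[[0,0.3,-0.3],[4.5,-0.2,-0.1],6],[[0,0.3,-0.3],[9,-0.2,-0.2],5],[[0,0.3,-0.3],[12,-0.2,-0.2],4],[[0,0.3,-0.3],[14.2,-0.2,-0.2],4],[[0,0.3,-0.3],[14.2,-0.2,-0.2],4]])

```text
clock: 3.75
tool_pos: [0.4114, -0.3713, 0.1034]
orientation: [38.4, 89.8, 154.2]
force: [-0.0, 0.5, -0.4]
opening: 0.0528
```

```bash
python3 -c "
from h import *
st();print(delta([.4124,-.372,.104],116))"
```

```text
t 3.75 pos [ 0.4114 -0.3713  0.1034] jawyaw 115.9 q [-21.8  15.9 -23.8  -0.  -50.5 -42.3] F [-0.   0.5 -0.4] M [ 0.08 -0.08 -0.01] op 0.0528
(array([-0.14,  0.16, -0.13]), array([-0.06, -0.06, -0.11]))
```

Call:
servo_tool(deltas=[[[0,0,0],[0,0,-0.1],0],[[0,0,0],[0,0,-0.1],0],[[0,0,0],[0,0,-0.1],0],[[0,0,0],[0,0,-0.1],0],[[0,0,0],[0,0,-0.1],0]])

```text
clock: 4.25
tool_pos: [0.4121, -0.3724, 0.1042]
orientation: [38.1, 89.9, 153.9]
force: [-0.1, 1.1, 3.6]
opening: 0.0139
```

Call:
servo_tool(deltas=[[[0,0,0],[0,0,0],0],[[0,0,0],[0,0,0],0]])

```text
clock: 4.45
tool_pos: [0.412, -0.3724, 0.1042]
orientation: [35.7, 89.9, 151.5]
force: [0.2, -0.2, -2.1]
opening: 0.0139
```

Call:
servo_tool(deltas=[[[-7,0,0],[0,0,0],0],[[-14,0,0],[0,0,0],0],[[-21,0,0],[0,0,0],0],[[-28,0,0],[0,0,0],0],[[-28,0,0],[0,0,0],0]])

```text
clock: 4.95
tool_pos: [0.412, -0.3724, 0.1042]
orientation: [8.1, 89.9, 152.1]
force: [1.1, -0.3, 0.1]
opening: 0.014
```

```bash
python3 -c "
from h import *
st()"
```

```text
t 4.95 pos [ 0.412  -0.3724  0.1042] jawyaw 144.0 q [-21.9  15.9 -23.7  -0.  -50.6 -14.1] F [ 1.1 -0.3  0.1] M [ 0.   -0.14  0.01] op 0.014
```

Call:
servo_tool(deltas=[[[-7,0,0],[0,0,0],0],[[-14,0,0],[0,0,0],0],[[-19,0,0],[0,0,0],0],[[-19,0,0],[0,0,0],0]])

```text
clock: 5.35
tool_pos: [0.4122, -0.3729, 0.1044]
orientation: [6.2, 89.9, 169.1]
force: [-0.2, -3.3, 0.4]
opening: 0.0137
```

Call:
servo_tool(deltas=[[[0,0,0],[0,0,0],3],[[0,0,0],[0,0,0],3],[[0,0,0],[0,0,0],3],[[0,0,0],[0,0,0],3],[[0,0,0],[0,0,0],3]])

```text
clock: 5.85
tool_pos: [0.4122, -0.3728, 0.1043]
orientation: [3.0, 89.9, 165.8]
force: [-0.7, -0.5, -0.1]
opening: 0.0299
```

Run:
```python
from h import *
st();t=snap('top','t3');s=snap('scene','s3');w=snap('wrist','w3')
A=[cv2.resize(i,(400,400),interpolation=cv2.INTER_CUBIC) for i in (s['image'][160:260,192:292],w['image'][100:300,160:360])]
cv2.imwrite('pics/c3.png',np.hstack(A)[:,:,::-1])
```

```text
t 5.85 pos [ 0.4122 -0.3728  0.1043] jawyaw 162.8 q [-21.9  15.9 -23.6   0.  -50.6   4.7] F [-0.7 -0.5 -0.1] M [ 0.11 -0.04 -0.08] op 0.0299
```

View pics/c3.png

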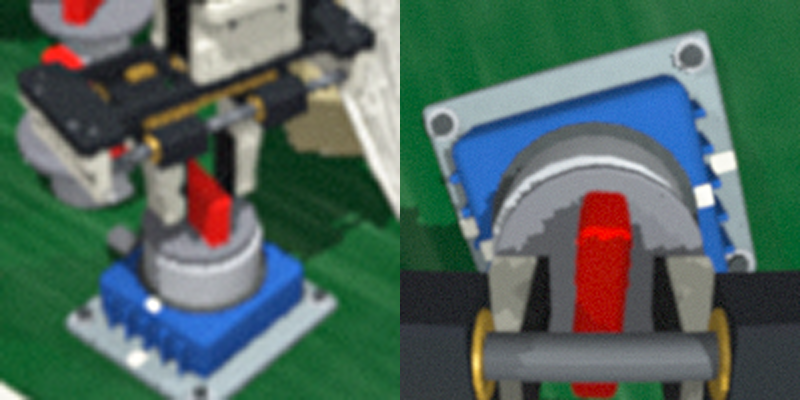

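Run:
```python
from h import *
w=pickle.load(open('pics/w3.pkl','rb'));s=pickle.load(open('pics/s3.pkl','rb'))
c=np.array([.4122,-.3725]);b=np.radians(72.8);d=np.array([np.cos(b),np.sin(b)])*.028
for nm,top in (('high',.1315),('dropped',.1205)):
    for sg in(1,-1):
        e=c+sg*d; print(nm,sg,'wrist top/bot',np.round(proj(w,[*e,top],True),1),np.round(proj(w,[*e,top-.034],True),1),'scene',np.round(proj(s,[*e,top]),1),np.round(proj(s,[*e,top-.034]),1))
```

```text
high 1 wrist top/bot [261.2 308.6] [261.  275.8] scene [235.2 195. ] [235.4 205.8]
high -1 wrist top/bot [261.5 217.1] [261.1 195. ] scene [247.9 207.7] [247.8 218.7]
dropped 1 wrist top/bot [261.1 296.9] [260.9 267.1] scene [235.3 198.5] [235.5 209.2]
dropped -1 wrist top/bot [261.3 208.9] [261.1 189.5] scene [247.9 211.3] [247.8 222.1]
```

Run:
```python
from h import *
for tag,b,c in (('s0',26,(.4123,-.372)),('s3',72.8,(.4122,-.3725)),('t0',26,(.4123,-.372)),('w2',26,(.4123,-.372)),('w3',72.8,(.4122,-.3725))):
    S=pickle.load(open(f'pics/{tag}.pkl','rb'));fish=tag[0]=='w'
    h=cv2.cvtColor(S['image'],cv2.COLOR_RGB2HSV)
    m=(((h[...,0]<6)|(h[...,0]>174))&(h[...,1]>150)&(h[...,2]>60)).astype(np.uint8)
    n,l,st_,ce=cv2.connectedComponentsWithStats(m)
    u,v=proj(S,[*c,.1145],fish); i=1+np.argmin(np.hypot(*(ce[1:]-[u,v]).T)+ (st_[1:,4]<40)*1e3)
    print(tag,'mask x0,x1,y0,y1',st_[i,0],st_[i,0]+st_[i,2],st_[i,1],st_[i,1]+st_[i,3],'cen',ce[i].round(1),st_[i,4])
    r=np.radians(b)
    for nm,top in (('high',.1315),('drop',.1205)):
        P=np.array([proj(S,[c[0]+sx*.028*np.cos(r)-sy*.007*np.sin(r),c[1]+sx*.028*np.sin(r)+sy*.007*np.cos(r),z],fish) for sx in(1,-1) for sy in (1,-1) for z in (top,top-.034)])
        hull=cv2.convexHull(P.astype(np.float32));M=cv2.moments(hull)
        print('  ',nm,P[:,0].min().round(1),P[:,0].max().round(1),P[:,1].min().round(1),P[:,1].max().round(1),'cen',round(M['m10']/M['m00'],1),round(M['m01']/M['m00'],1),round(M['m00']))
```

```text
s0 mask x0,x1,y0,y1 237 248 193 218 cen [241.7 205.6] 180
   high 235.3 247.1 193.5 220.1 cen 241.2 206.8 218
   drop 235.4 247.1 197.1 223.5 cen 241.2 210.3 215
s3 mask x0,x1,y0,y1 239 250 200 222 cen [243.5 211. ] 162
   high 232.7 250.4 194.0 219.8 cen 241.6 206.8 279
   drop 232.8 250.4 197.5 223.2 cen 241.7 210.3 275
t0 mask x0,x1,y0,y1 259 276 214 242 cen [266.6 227.7] 222
   high 258.4 277.0 213.4 243.7 cen 267.5 228.6 243
   drop 258.4 276.6 214.3 244.1 cen 267.3 229.2 237
w2 mask x0,x1,y0,y1 250 266 161 222 cen [257.3 190.8] 839
   high 250.2 265.3 156.3 218.7 cen 257.9 187.3 906
   drop 250.5 265.0 154.5 214.6 cen 257.9 184.4 842
w3 mask x0,x1,y0,y1 247 276 196 267 cen [260.7 231.1] 1754
   high 246.8 276.1 195.0 308.5 cen 261.3 251.0 3074
   drop 247.6 275.0 189.5 296.8 cen 261.2 242.5 2730
```

The scene crop, corrected by the bias seen in the first picture, puts the bar's foot at row 222 (high predicts about 218, dropped about 221), so it has dropped. The wrist's mask bias agrees. As a touch check I lower 10 mm: a flange still high would show as force.

Call:
servo_tool(deltas=[[[0,0,0],[0.4,0,0],3],[[0,0,0],[0.8,0,0],3],[[0,0,0],[1.0,0,0],3],[[0,0,0],[1.0,0,0],3]])

```text
clock: 6.4
tool_pos: [0.4119, -0.3727, 0.0938]
orientation: [-0.5, 89.8, 162.3]
force: [0.5, -0.4, -0.2]
opening: 0.0302
```

Call:
servo_tool(deltas=[[[0,0,0],[0,0,0],0],[[0,0,0],[0,0,0],0],[[0,0,0],[0,0,0],0],[[0,0,0],[0,0,0],0],[[0,0,0],[0,0,0],0]])

```text
clock: 6.9
tool_pos: [0.412, -0.3727, 0.0939]
orientation: [1.2, 89.9, 164.0]
force: [0.8, -0.6, -0.3]
opening: 0.0139
```

```bash
python3 -c "
from h import *
st()"
```

```text
t 6.9 pos [ 0.412  -0.3727  0.0939] jawyaw 162.8 q [-21.9  16.6 -24.3   0.  -49.2   4.7] F [ 0.8 -0.6 -0.3] M [-0.08 -0.36  0.03] op 0.0139
```

No force at a tip height of 93.8 mm confirms the drop. I turn clockwise, following it down.

Call:
servo_tool(deltas=[[[7,0,0],[0.03,0,0],0],[[14,0,0],[0.06,0,0],0],[[21,0,0],[0.09,0,0],0],[[28,0,0],[0.11,0,0],0],[[35,0,0],[0.14,0,0],0]])

```text
clock: 7.4
tool_pos: [0.4122, -0.3727, 0.0926]
orientation: [37.2, 89.9, 164.7]
force: [0.9, -0.1, 0.5]
opening: 0.0138
```

```bash
python3 -c "
from h import *
st()"
```

```text
t 7.4 pos [ 0.4122 -0.3727  0.0926] jawyaw 127.5 q [-21.9  16.7 -24.4   0.  -49.1 -30.5] F [ 0.9 -0.1  0.5] M [ 0.08 -0.29  0.02] op 0.0138
```

Call:
servo_tool(deltas=[[[7,0,0],[0.03,0,0],0],[[14,0,0],[0.06,0,0],0],[[21,0,0],[0.08,0,0],0],[[28,0,0],[0.11,0,0],0],[[33,0,0],[0.13,0,0],0]])

```text
clock: 7.9
tool_pos: [0.4123, -0.3723, 0.0914]
orientation: [50.7, 89.9, 145.0]
force: [1.7, 8.6, 4.5]
opening: 0.0133
```

```bash
python3 -c "
from h import *
st()"
```

```text
t 7.9 pos [ 0.4123 -0.3723  0.0914] jawyaw 94.3 q [-21.9  16.8 -24.4  -0.  -48.9 -63.8] F [1.7 8.6 4.5] M [ 3.54 -0.91  0.24] op 0.0133
```

Call:
servo_tool(deltas=[[[0,0,0],[0,0,0],0],[[0,0,0],[0,0,0],0]])

```text
clock: 8.1
tool_pos: [0.4123, -0.3717, 0.0914]
orientation: [36.7, 89.9, 131.0]
force: [1.9, 4.0, 0.9]
opening: 0.014
```

Run:
```python
from h import *
st();w=snap('wrist','w4');s=snap('scene','s4')
A=[cv2.resize(i,(400,400),interpolation=cv2.INTER_CUBIC) for i in (s['image'][160:260,192:292],w['image'][100:300,160:360])]
cv2.imwrite('pics/c4.png',np.hstack(A)[:,:,::-1])
```

```text
t 8.1 pos [ 0.4123 -0.3717  0.0914] jawyaw 94.3 q [-21.9  16.7 -24.4  -0.1 -48.9 -63.8] F [1.9 4.  0.9] M [ 1.76 -0.62 -0.  ] op 0.014
```

View pics/c4.png

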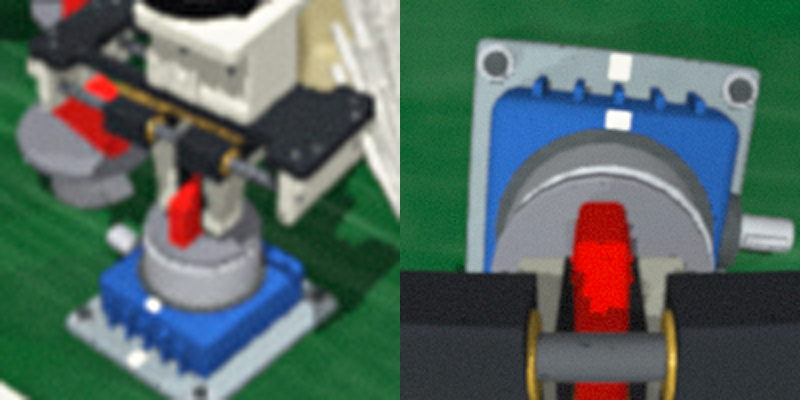

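The bar is 8° or so short of the marks ((620,67), (618,120) in the crop). The gripper's +y side is near the look-alike, and a force of a few N in y has appeared. I check whether they could be touching.

Run:
```python
from h import *
def L(t): return pickle.load(open(f'pics/{t}.pkl','rb'))
t=L('t0');s=L('s0');s4=L('s4')
def tri(p,q):
    c1,d1=ray(t,*p);c2,d2=ray(s,*q)
    k=np.linalg.lstsq(np.c_[d1,-d2],c2-c1,rcond=None)[0]; a=c1+d1*k[0];b=c2+d2*k[1]; return (a+b)/2,np.linalg.norm(a-b)
print('lookalike bar centre-top',tri((197,202.5),(213.5,180.5)),'target',tri((266.5,227),(242.5,202)))
r=np.s_[175:212,194:235]
d=np.abs(s['image'][r].astype(int)-s4['image'][r]).sum(2)
print((d>90).astype(int).sum(1),(d>90).sum(0))
t4=snap('top','t4');h=lambda S:[ (lambda m:(np.argwhere(m).mean(0).round(2),m.sum()))((S['image'][185:222,178:222,0]>150)&(S['image'][185:222,178:222,1]<70))]
print(h(t),h(t4));st()
A=np.hstack([cv2.resize(x['image'][170:270,170:300],(400,308)) for x in (t,t4)]);cv2.imwrite('pics/c5.png',A[:,:,::-1])
```

```text
lookalike bar centre-top (array([ 0.46658838, -0.22485852,  0.09024054]), np.float64(0.003071803884900313)) target (array([ 0.41554536, -0.37077237,  0.12580795]), np.float64(0.0032651078145436788))
[31 31 30 25 23 21 22 20 23 27 27 24 20 17 17 15 14 15 15 13 10 10 11 11
 14 13 13 11  6  4  1  3  5  6  8  7  5] [ 0  0  0  0  3  4  5 10 11 13 13 13 12 12 11 10 10 10 11 11 10 10 12 11
 15 17 18 18 17 18 19 18 17 18 25 24 22 26 30 30 34]
[(array([18.62, 19.23]), np.int64(414))] [(array([18.91, 16.15]), np.int64(319))]
t 8.25 pos [ 0.4124 -0.3719  0.0914] jawyaw 94.3 q [-21.9  16.7 -24.4  -0.1 -48.9 -63.8] F [1.  5.7 1.8] M [ 2.12 -0.69  0.12] op 0.0137
```

View pics/c5.png

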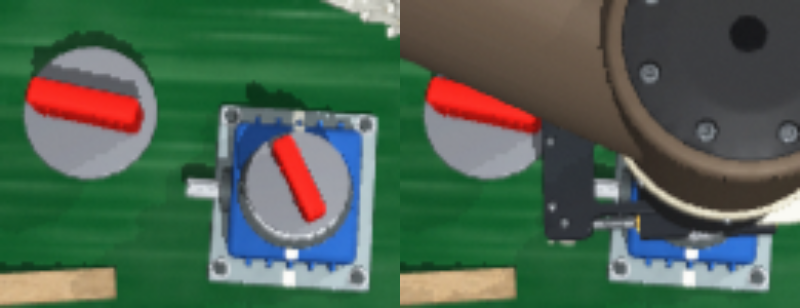

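The look-alike is unmoved and its top is at 90 mm, clear of the gripper. The load therefore comes from the plug being held slightly off its seat. I release, let it settle and regrip.

Call:
servo_tool(deltas=[[[0,0,0],[0,0,0],3],[[0,0,0],[0,0,0],3],[[0,0,0],[0,0,0],3],[[0,0,0],[0,0,0],3]])

```text
clock: 8.65
tool_pos: [0.4122, -0.3721, 0.0914]
orientation: [45.9, 89.9, 140.2]
force: [-0.4, -0.3, 0.3]
opening: 0.0295
```

Run:
```python
from h import *
st();print(delta([.4124,-.3717,.0912],94.3))
w=snap('wrist','w6')
# angle of red bar's two long edges in the wrist view
h=cv2.cvtColor(w['image'],cv2.COLOR_RGB2HSV)
m=(((h[...,0]<6)|(h[...,0]>174))&(h[...,1]>150)&(h[...,2]>60))
for v in range(200,264,6):
    x=np.flatnonzero(m[v,230:290])+230
    if len(x): print(v,x.min(),x.max())
```

```text
t 8.65 pos [ 0.4122 -0.3721  0.0914] jawyaw 94.3 q [-21.9  16.7 -24.4  -0.1 -48.9 -63.8] F [-0.4 -0.3  0.3] M [-0.   -0.12 -0.02] op 0.0295
(array([ 0.01,  0.09, -0.09]), array([ 0.02, -0.02,  0.04]))
206 250 271
212 248 273
218 247 273
224 246 273
230 245 274
236 246 273
242 245 274
248 246 274
254 247 272
260 247 272
```

Call:
servo_tool(deltas=[[[0,0,0],[0,0,0.04],0],[[0,0,0],[0,0,0.04],0],[[0,0,0],[0,0,0.04],0],[[0,0,0],[0,0,0.04],0],[[0,0,0],[0,0,0.04],0]])

```text
clock: 9.2
tool_pos: [0.4122, -0.3716, 0.0914]
orientation: [43.5, 89.9, 137.8]
force: [-0.3, 0.8, 0.3]
opening: 0.0138
```

Call:
servo_tool(deltas=[[[2,0,0],[0.01,0,0],0],[[4,0,0],[0.02,0,0],0],[[4,0,0],[0.02,0,0],0]])

```text
clock: 9.5
tool_pos: [0.4123, -0.3709, 0.0913]
orientation: [35.2, 89.8, 125.5]
force: [-0.0, 6.2, 2.7]
opening: 0.014
```

```bash
python3 -c "
from h import *
st()"
```

```text
t 9.5 pos [ 0.4123 -0.3709  0.0913] jawyaw 90.3 q [-21.8  16.7 -24.5  -0.1 -48.9 -67.8] F [-0.   6.2  2.7] M [ 2.02 -0.34  0.33] op 0.014
```

Call:
servo_tool(deltas=[[[0,0,0],[0,0,0.1],0],[[0,0,0],[0,0,0.15],0],[[0,0,0],[0,0,0.15],0]])

```text
clock: 9.8
tool_pos: [0.4123, -0.3701, 0.0914]
orientation: [54.6, 89.9, 144.9]
force: [-0.6, -4.5, -2.0]
opening: 0.0142
```

```bash
python3 -c "
from h import *
st()"
```

```text
t 9.8 pos [ 0.4123 -0.3701  0.0914] jawyaw 90.3 q [-21.7  16.6 -24.6  -0.  -48.9 -68. ] F [-0.6 -4.5 -2. ] M [-1.86  0.1   0.31] op 0.0142
```

Call:
servo_tool(deltas=[[[1,0,0],[0,0,-0.04],0],[[2,0,0],[0,0,-0.05],0],[[2,0,0],[0,0,-0.05],0]])

```text
clock: 10.1
tool_pos: [0.4123, -0.3705, 0.0913]
orientation: [53.9, 89.9, 142.2]
force: [-0.4, 0.3, -0.5]
opening: 0.0136
```

```bash
python3 -c "
from h import *
st()"
```

```text
t 10.1 pos [ 0.4123 -0.3705  0.0913] jawyaw 88.3 q [-21.7  16.7 -24.6  -0.  -48.9 -70. ] F [-0.4  0.3 -0.5] M [ 0.22 -0.11  0.64] op 0.0136
```

Call:
servo_tool(deltas=[[[1,0,0],[0,0,0],0],[[1.5,0,0],[0,0,0],0],[[1.5,0,0],[0,0,0],0]])

```text
clock: 10.4
tool_pos: [0.4123, -0.3704, 0.0913]
orientation: [56.3, 89.9, 143.1]
force: [-1.0, -0.1, -0.4]
opening: 0.0143
```

```bash
python3 -c "
from h import *
st()"
```

```text
t 10.4 pos [ 0.4123 -0.3704  0.0913] jawyaw 86.8 q [-21.7  16.7 -24.6  -0.  -48.9 -71.5] F [-1.  -0.1 -0.4] M [ 0.12 -0.15  0.75] op 0.0143
```

Torque is building towards the stop at the home angle. I let go, rise and check.

Call:
servo_tool(deltas=[[[0,0,0],[0,0,0],4],[[0,0,0],[0,0,0],4],[[0,0,0],[0,0,0],4],[[0,0,0],[0,0,0],4],[[0,0,0],[0,0,0],4]])

```text
clock: 10.9
tool_pos: [0.4123, -0.3704, 0.0913]
orientation: [54.4, 89.9, 141.2]
force: [0.3, 0.5, -0.2]
opening: 0.0395
```

Call:
servo_tool(deltas=[[[0,0,0],[-4,0,0],4],[[0,0,0],[-8,0,0],4],[[0,0,0],[-12,0,0],4],[[0,0,0],[-15,0,0],4],[[0,0,0],[-15,0,0],4]])

```text
clock: 11.4
tool_pos: [0.4145, -0.372, 0.2464]
orientation: [-115.4, 89.7, -28.7]
force: [-0.0, -0.8, -0.9]
opening: 0.0397
```

Run:
```python
from h import *
st();w=snap('wrist','w7');s=snap('scene','s7')
def red(S):
    h=cv2.cvtColor(S['image'],cv2.COLOR_RGB2HSV)
    return (((h[...,0]<6)|(h[...,0]>174))&(h[...,1]>150)&(h[...,2]>60)).astype(np.uint8)
for S,f in((w,True),(s,False)):
    n,l,q,ce=cv2.connectedComponentsWithStats(red(S)); u,v=proj(S,[.4123,-.371,.11],f)
    i=1+np.argmin(np.hypot(*(ce[1:]-[u,v]).T)+(q[1:,4]<40)*1e3);print(q[i],ce[i].round(1))
    for nm,top in (('high',.1315),('drop',.1205),('home',.1175)):
        r=np.radians(-2);P=np.array([proj(S,[.4123+sx*.028*np.cos(r)-sy*.007*np.sin(r),-.371+sx*.028*np.sin(r)+sy*.007*np.cos(r),z],f) for sx in(1,-1) for sy in (1,-1) for z in (top,top-.034)])
        print(nm,P.min(0).round(1),P.max(0).round(1))
A=[cv2.resize(w['image'][60:260,160:360],(400,400),interpolation=cv2.INTER_CUBIC),cv2.resize(s['image'][160:260,192:292],(400,400),interpolation=cv2.INTER_CUBIC)]
cv2.imwrite('pics/c7.png',np.hstack(A)[:,:,::-1])
```

```text
t 11.4 pos [ 0.4145 -0.372   0.2464] jawyaw 86.8 q [-21.7   8.5 -12.9   0.  -68.2 -71.5] F [-0.  -0.8 -0.9] M [-0.02 -0.2  -0.02] op 0.0397
[254 152  18  57 781] [262.5 180.1]
high [253.9 148.8] [269.7 211.2]
drop [254.2 147.1] [269.4 207.3]
home [254.3 146.7] [269.3 206.2]
[234 198  18  23 253] [242.2 209.2]
high [230.6 194.2] [251.1 218.9]
drop [230.7 197.8] [251.  222.4]
home [230.7 198.7] [251.  223.3]
```

View pics/c7.png

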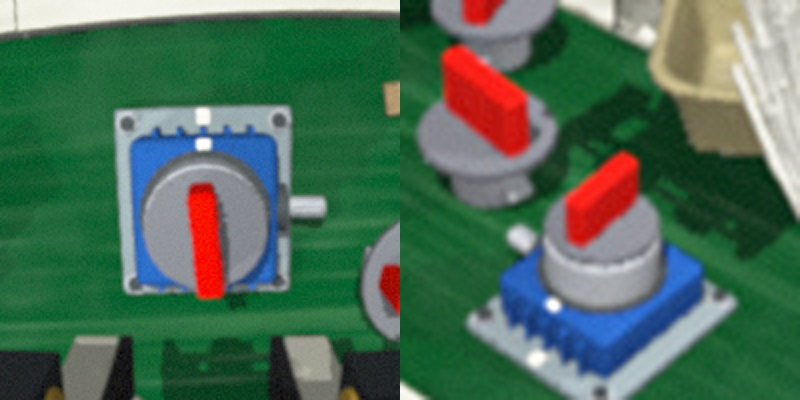

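Run:
```python
from h import *
w=pickle.load(open('pics/w7.pkl','rb'))
h=cv2.cvtColor(w['image'],cv2.COLOR_RGB2HSV)
m=(((h[...,0]<6)|(h[...,0]>174))&(h[...,1]>150)&(h[...,2]>60))
m[:, :245]=0;m[:,280:]=0
c=[]
for v in range(160,206):
    x=np.flatnonzero(m[v]); a=plane(w,x.min()-.5,v,.1175,True);b=plane(w,x.max()+.5,v,.1175,True); c.append([*a[:2],*b[:2]])
c=np.array(c)
for k in (0,2): p=np.polyfit(c[:,k],c[:,k+1],1);print('edge yaw',np.degrees(np.arctan(p[0])), np.polyval(p,.4125))
P=lambda u,v,z:plane(w,160+u/2,60+v/2,z,True)
B=[P(127,123,.01),P(279,120,.01),P(280,283,.01),P(134,285,.01)]
for i,j in((0,3),(1,2)):d=B[j]-B[i];print('foot yaw',np.degrees(np.arctan2(d[1],d[0])),B[i],B[j])
a=P(203,116,.01);b=P(203,145,.045);print(a,b,np.mean(B,0))
d=np.mean(B,0)-a;print('mark->centre yaw',np.degrees(np.arctan2(d[1],d[0])))
# sharp white marks
ms=(h[...,1]<25)&(h[...,2]>215);ms[:100]=0;ms[140:]=0;ms[:,:240]=0;ms[:,280:]=0
n,l,q,ce=cv2.connectedComponentsWithStats(ms.astype(np.uint8));print(q[1:],ce[1:])
```

```text
edge yaw 2.340523408462501 -0.3775802394408628
edge yaw 2.4387323025996084 -0.36343076319018797
foot yaw -2.3988285066783606 [ 0.3588365  -0.41882382  0.01      ] [ 0.47241477 -0.42358183  0.01      ]
foot yaw -1.027191353139847 [ 0.36236007 -0.31825983  0.01      ] [ 0.47659779 -0.32030809  0.01      ]
[ 0.35745062 -0.36835482  0.01      ] [ 0.37290186 -0.36924534  0.045     ] [ 0.41755228 -0.37024339  0.01      ]
mark->centre yaw -1.7998136502613304
[[258 114   7   8  54]
 [258 129   7   6  36]] [[261.         117.62962963]
 [261.11111111 131.61111111]]
```

Left: marks at (203,116) and (203,145), and the bar from (202,188) to (210,297), still about 4° CCW of home by rays. Right: the plug is seated low. The pads slipped at the end, so I regrip square to the bar and turn the rest.

```bash
python3 -c "
from h import *
st();print(delta([.4125,-.3705,.093],92.4))"
```

```text
t 11.5 pos [ 0.4127 -0.3706  0.2419] jawyaw 86.7 q [-21.7   8.7 -13.3  -0.1 -68.1 -71.5] F [0.6 0.3 0.2] M [ 0.   -0.13 -0.06] op 0.0404
(array([-5.66,  0.07, -0.01]), array([ 1.489e+01,  2.000e-02, -1.000e-02]))
```

Call:
servo_tool(deltas=[[[-3,0,0],[4.5,0,0],4],[[-5.7,0,0],[9,0,0],4],[[-5.7,0,0],[13,0,0],3.5],[[-5.7,0,0],[15,0,0],3],[[-5.7,0,0],[15,0,0],3]])

```text
clock: 12.0
tool_pos: [0.4096, -0.3689, 0.0874]
orientation: [54.7, 89.5, 147.1]
force: [0.6, -0.2, 0.1]
opening: 0.0303
```

Call:
servo_tool(deltas=[[[0,0,0],[0,0,0],0],[[0,0,0],[0,0,0],0],[[0,0,0],[0,0,0],0],[[0,0,0],[0,0,0],0],[[0,0,0],[0,0,0],0]])

```text
clock: 12.5
tool_pos: [0.4103, -0.3696, 0.0884]
orientation: [56.8, 89.6, 149.2]
force: [-1.3, -4.5, -0.9]
opening: 0.0138
```

```bash
python3 -c "
from h import *
st()"
```

```text
t 12.5 pos [ 0.4103 -0.3696  0.0884] jawyaw 92.4 q [-21.7  16.8 -24.8  -0.1 -48.8 -65.8] F [-1.3 -4.5 -0.9] M [-2.07 -0.11  0.14] op 0.0138
```

Call:
servo_tool(deltas=[[[1,0,0],[0,0,0],0],[[2,0,0],[0.01,0,0],0],[[3,0,0],[0.02,0,0],0],[[3,0,0],[0.02,0,0],0]])

```text
clock: 12.9
tool_pos: [0.4104, -0.3699, 0.0885]
orientation: [62.7, 89.6, 152.1]
force: [-1.2, -4.0, 0.5]
opening: 0.0137
```

```bash
python3 -c "
from h import *
st()"
```

```text
t 12.9 pos [ 0.4104 -0.3699  0.0885] jawyaw 89.4 q [-21.7  16.8 -24.8  -0.1 -48.8 -68.8] F [-1.2 -4.   0.5] M [-1.96  0.27  0.42] op 0.0137
```

Call:
servo_tool(deltas=[[[0,0,0],[0,0,-0.07],0],[[1.5,0,0],[0,0,-0.07],0],[[3,0,0],[0,0,-0.07],0],[[3,0,0],[0,0,-0.07],0]])

```text
clock: 13.3
tool_pos: [0.4104, -0.3702, 0.0885]
orientation: [63.6, 89.6, 150.0]
force: [-1.2, -0.4, 1.8]
opening: 0.0143
```

```bash
python3 -c "
from h import *
st()
w=snap('wrist','w8')
m=w['image'];h=cv2.cvtColor(m,cv2.COLOR_RGB2HSV)
m=(((h[...,0]<6)|(h[...,0]>174))&(h[...,1]>150)&(h[...,2]>60))
for v in range(206,270,6):
    x=np.flatnonzero(m[v,230:300])+230
    if len(x): print(v,x.min(),x.max())
"
```

```text
t 13.3 pos [ 0.4104 -0.3702  0.0885] jawyaw 86.3 q [-21.8  16.9 -24.7  -0.1 -48.8 -71.8] F [-1.2 -0.4  1.8] M [0.24 0.09 0.81] op 0.0143
206 263 265
212 248 269
218 246 271
224 246 272
230 243 274
236 243 274
242 244 274
248 244 274
254 246 275
260 246 274
```

Call:
servo_tool(deltas=[[[0,0,0],[0,0,0],4],[[0,0,0],[0,0,0],4],[[0,0,0],[0,0,0],4],[[0,0,0],[0,0,0],4],[[0,0,0],[0,0,0],4]])

```text
clock: 13.85
tool_pos: [0.4104, -0.3702, 0.0884]
orientation: [63.4, 89.6, 149.8]
force: [-0.6, 0.1, 0.8]
opening: 0.0397
```

Call:
servo_tool(deltas=[[[0,0,0],[-4,0,0],4],[[0,0,0],[-8,0,0],4],[[0,0,0],[-12,0,0],4],[[0,0,0],[-15,0,0],4],[[0,0,0],[-15,0,0],4]])

```text
clock: 14.35
tool_pos: [0.4132, -0.3721, 0.2435]
orientation: [-122.4, 89.9, -36.0]
force: [0.4, -0.2, -0.4]
opening: 0.0401
```

Call:
servo_tool(deltas=[[[0,0,0],[0,0,0],4],[[0,0,0],[0,0,0],4]])

```text
clock: 14.55
tool_pos: [0.4131, -0.3721, 0.2433]
orientation: [-121.0, 89.9, -34.6]
force: [0.6, 0.4, -0.2]
opening: 0.0399
```

```bash
cat > chk.py <<'E'
from h import *
import sys
st();tag=sys.argv[1];w=snap('wrist',tag)
h=cv2.cvtColor(w['image'],cv2.COLOR_RGB2HSV)
m=(((h[...,0]<6)|(h[...,0]>174))&(h[...,1]>150)&(h[...,2]>60)).astype(np.uint8)
n,l,q,ce=cv2.connectedComponentsWithStats(m);i=1+np.argmin(np.hypot(*(ce[1:]-[261,180]).T)+(q[1:,4]<300)*1e3);print(q[i])
m=l==i
c=[]
for v in range(q[i,1]+10,q[i,1]+q[i,3]-4):
    x=np.flatnonzero(m[v]);c.append([*plane(w,x.min()-.5,v,.1175,True)[:2],*plane(w,x.max()+.5,v,.1175,True)[:2]])
c=np.array(c)
for k in (0,2): p=np.polyfit(c[:,k],c[:,k+1],1);print('bar edge yaw',np.degrees(np.arctan(p[0])).round(2),np.polyval(p,.4125).round(4))
# foot outline: blue body sides
b=(h[...,0]>105)&(h[...,0]<122)&(h[...,1]>120);b[:,:215]=0;b[:,310:]=0
L=[];Rr=[]
for v in range(132,185):
    x=np.flatnonzero(b[v])
    if len(x)>3: L.append(plane(w,x.min()-.5,v,.045,True)[:2]);Rr.append(plane(w,x.max()+.5,v,.045,True)[:2])
for e in (np.array(L),np.array(Rr)):
    p=np.polyfit(e[:,0],e[:,1],1);r=e[:,1]-np.polyval(p,e[:,0]);k=abs(r)<.0015;p=np.polyfit(e[k,0],e[k,1],1);print('body side yaw',np.degrees(np.arctan(p[0])).round(2),k.sum(),np.polyval(p,.4125).round(4))
E
python3 chk.py w9; cat > /dev/null
```

```text
t 14.55 pos [ 0.4131 -0.3721  0.2433] jawyaw 86.4 q [-21.8   8.7 -13.1   0.  -68.1 -71.8] F [ 0.6  0.4 -0.2] M [ 0.07 -0.11  0.03] op 0.0399
[253 154  20  58 792]
bar edge yaw 2.18 -0.3775
bar edge yaw 2.8 -0.3633
body side yaw -2.2 52 -0.4153
body side yaw -1.37 52 -0.3258
```

Run:
```python
from h import *
for tag,z,v0,v1 in (('w3',.1205,222,262),('w4',.1178,225,262),('w6',.1178,225,262),('w8',.1175,225,262)):
    w=pickle.load(open(f'pics/{tag}.pkl','rb'));h=cv2.cvtColor(w['image'],cv2.COLOR_RGB2HSV)
    m=(((h[...,0]<6)|(h[...,0]>174))&(h[...,1]>150)&(h[...,2]>60));m[:,:235]=0;m[:,290:]=0
    c=[]
    for v in range(v0,v1):
        x=np.flatnonzero(m[v]);c.append(np.r_[plane(w,x.min()-.5,v,z,True)[:2],plane(w,x.max()+.5,v,z,True)[:2]])
    c=np.array(c)
    out=[]
    for k in(0,2):
        d=c[:,k:k+2]-c[:,k:k+2].mean(0);a=np.linalg.svd(d)[2][0];out.append(np.degrees(np.arctan(a[1]/a[0])).round(1))
    b=(h[...,0]>105)&(h[...,0]<122)&(h[...,1]>120)
    print(tag,'bar edges',out)
for tag in('w7','w9'):
    w=pickle.load(open(f'pics/{tag}.pkl','rb'));
    h=cv2.cvtColor(w['image'],cv2.COLOR_RGB2HSV);m=(((h[...,0]<6)|(h[...,0]>174))&(h[...,1]>150)&(h[...,2]>60));m[:,:240]=0;m[:,282:]=0
    vv=np.flatnonzero(m.any(1));print(tag,vv.min(),vv.max(),plane(w,261,vv.max()+.5,.1175,True),plane(w,261,vv.min()-.5,.0835,True))
w=pickle.load(open('pics/w8.pkl','rb'));A=cv2.resize(w['image'][120:300,160:360],(800,720)[:1]+(600,),interpolation=cv2.INTER_CUBIC);cv2.imwrite('pics/c8.png',A[:,:,::-1])
```

```text
w3 bar edges [np.float64(70.5), np.float64(68.6)]
w4 bar edges [np.float64(6.2), np.float64(2.3)]
w6 bar edges [np.float64(5.1), np.float64(2.9)]
w8 bar edges [np.float64(-1.0), np.float64(-1.1)]
w7 152 208 [ 0.4428249  -0.37366869  0.1175    ] [ 0.38948427 -0.37074557  0.0835    ]
w9 154 211 [ 0.44293105 -0.37379622  0.1175    ] [ 0.38910342 -0.37042596  0.0835    ]
```

View pics/c8.png

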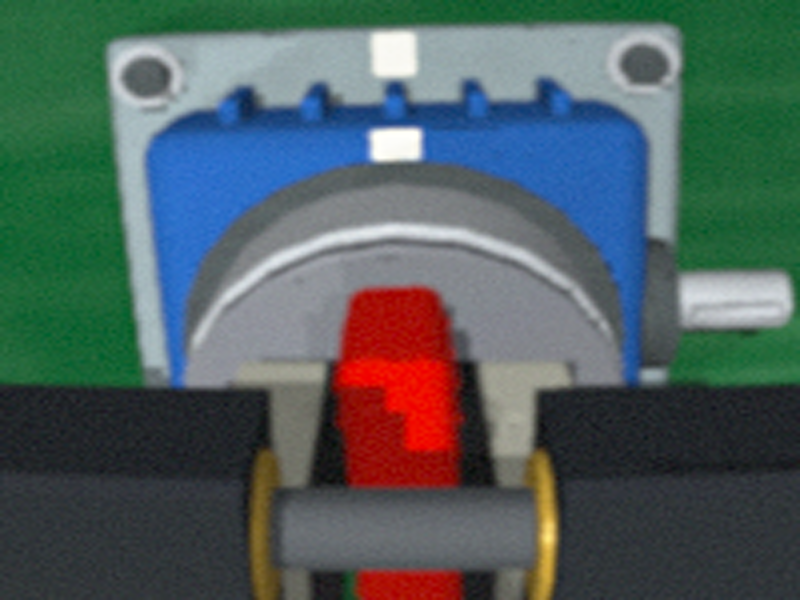

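The crop (still gripped) shows the bar at about −1°, nearly in line with the marks at (393,53) and (397,145). It read +2.4° after release, so it sprang back. I'll nudge it with loosely set fingers, so the plug can centre and sink by itself.

```bash
python3 -c "
from h import *
st();print(delta([.4125,-.3704,.092],92.4))"
```

```text
t 14.6 pos [ 0.4129 -0.3719  0.2427] jawyaw 86.4 q [-21.8   8.7 -13.2   0.  -68.1 -71.8] F [0.1 0.2 0.9] M [ 0.02 -0.13  0.03] op 0.0396
(array([-6.  , -0.01,  0.01]), array([15.07,  0.05,  0.15]))
```

Call:
servo_tool(deltas=[[[-3,0,0],[4.5,0,0.1],4],[[-6,0,0],[9,0,0.15],4],[[-6,0,0],[13,0,0.15],3],[[-6,0,0],[15,0,0.15],2.5],[[-6,0,0],[15,0,0.15],1.8]])

```text
clock: 15.1
tool_pos: [0.4102, -0.3691, 0.0885]
orientation: [62.5, 89.5, 154.8]
force: [-0.4, 1.0, 0.3]
opening: 0.0224
```

```bash
python3 -c "
from h import *
st();print(delta([.4125,-.3704,.091],92.4))"
```

```text
t 15.1 pos [ 0.4102 -0.3691  0.0885] jawyaw 92.4 q [-21.7  16.8 -24.8  -0.  -48.8 -66. ] F [-0.4  1.   0.3] M [ 0.08 -0.17 -0.01] op 0.0224
(array([-0.04,  0.21, -0.41]), array([-0.25, -0.22, -0.14]))
```

Call:
servo_tool(deltas=[[[0,0.2,-0.4],[-0.2,-0.2,-0.14],1.6],[[0,0.2,-0.4],[-0.2,-0.2,-0.14],1.6],[[0,0.2,-0.4],[-0.2,-0.2,-0.14],1.6]])

```text
clock: 15.4
tool_pos: [0.413, -0.3708, 0.0918]
orientation: [-114.8, 89.9, -22.4]
force: [0.3, -0.3, 0.1]
opening: 0.0162
```

Call:
servo_tool(deltas=[[[4,0,0],[0,0,0],1.6],[[7,0,0],[0,0,0],1.6],[[7,0,0],[0,0,0],1.6]])

```text
clock: 15.7
tool_pos: [0.4136, -0.371, 0.0931]
orientation: [-108.4, 89.8, -23.0]
force: [-0.9, 1.3, 1.9]
opening: 0.0163
```

```bash
python3 -c "
from h import *
st()"
```

```text
t 15.7 pos [ 0.4136 -0.371   0.0931] jawyaw 85.3 q [-21.7  16.5 -24.6   0.  -48.7 -73. ] F [-0.9  1.3  1.9] M [ 0.4  -0.07  0.09] op 0.0163
```

Call:
servo_tool(deltas=[[[1.5,0,0],[0,0,0],1.6],[[3,0,0],[0,0,0],1.6],[[3,0,0],[0,0,0],1.6]])

```text
clock: 16.0
tool_pos: [0.4135, -0.3709, 0.0932]
orientation: [-105.4, 89.8, -23.1]
force: [-0.7, 2.7, -0.3]
opening: 0.0164
```

```bash
python3 chk.py w10
```

```text
t 16.0 pos [ 0.4135 -0.3709  0.0932] jawyaw 82.3 q [-21.7  16.4 -24.6   0.  -48.7 -76. ] F [-0.7  2.7 -0.3] M [0.76 0.08 0.41] op 0.0164
[ 240  198   36   69 1894]
bar edge yaw -4.75 -0.3792
bar edge yaw -0.32 -0.3634
body side yaw -9.98 7 -0.4059
body side yaw -5.23 27 -0.3344
```

Mz rises from 0.09 to 0.41 N·m only over the last 3°, with the bar around −2°, which looks like the true stop. I unload slowly inside the slack, open and check.

Call:
servo_tool(deltas=[[[-1,0,0],[0,0,0],1.6],[[-2,0,0],[0,0,0],1.6],[[-3,0,0],[0,0,0],1.6],[[-4,0,0],[0,0,0],1.6],[[-5,0,0],[0,0,0],1.6]])

```text
clock: 16.55
tool_pos: [0.4137, -0.3711, 0.0933]
orientation: [-112.2, 89.7, -24.7]
force: [-0.5, 0.4, 0.0]
opening: 0.0159
```

Call:
servo_tool(deltas=[[[0,0,0],[0,0,0],4],[[0,0,0],[0,0,0],4],[[0,0,0],[0,0,0],4],[[0,0,0],[0,0,0],4],[[0,0,0],[0,0,0],4]])

```text
clock: 17.05
tool_pos: [0.4138, -0.3712, 0.0933]
orientation: [-112.5, 89.7, -25.1]
force: [0.2, -0.7, -0.1]
opening: 0.0397
```

Call:
servo_tool(deltas=[[[0,0,0],[-4,0,0],4],[[0,0,0],[-8,0,0],4],[[0,0,0],[-12,0,0],4],[[0,0,0],[-15,0,0],4],[[0,0,0],[-15,0,0],4]])

```text
clock: 17.55
tool_pos: [0.415, -0.3722, 0.2484]
orientation: [-117.0, 89.3, -29.5]
force: [-0.2, 0.2, -0.7]
opening: 0.04
```

```bash
python3 chk.py w11
```

```text
t 17.55 pos [ 0.415  -0.3722  0.2484] jawyaw 87.5 q [-21.7   8.2 -13.    0.1 -68.  -70.9] F [-0.2  0.2 -0.7] M [ 0.04 -0.18 -0.  ] op 0.04
[254 150  18  57 776]
bar edge yaw 2.67 -0.3782
bar edge yaw 2.34 -0.364
body side yaw -1.95 53 -0.4154
body side yaw -1.56 53 -0.3257
```

Run:
```python
from h import *
def ends(S,m,z,fish):
    pts=np.array([plane(S,u,v,z,fish)[:2] for v,u in np.argwhere(m)]);(c,wh,a)=cv2.minAreaRect((pts*1000).astype(np.float32))
    d=pts-pts.mean(0);ax=np.linalg.svd(d,full_matrices=False)[2][0];return np.degrees(np.arctan2(ax[1],ax[0]))%180, pts.mean(0).round(4), np.round(wh,1),round(a,1)
for tag in('t0','w1','w2','w11'):
    S=pickle.load(open(f'pics/{tag}.pkl','rb'));f=tag[0]=='w';h=cv2.cvtColor(S['image'],cv2.COLOR_RGB2HSV)
    cx=proj(S,[.40,-.63,.06],f);print(tag,'closed approx',np.round(cx))
    blk=(S['image'].max(2)<45).astype(np.uint8)
    n,l,q,ce=cv2.connectedComponentsWithStats(blk)
    for i in range(1,n):
        if 40<q[i,4]<1500 and np.hypot(*(ce[i]-cx))<70: print('  black',q[i],ends(S,l==i,.118,f))
    blue=((h[...,0]>105)&(h[...,0]<122)&(h[...,1]>120)).astype(np.uint8);n,l,q,ce=cv2.connectedComponentsWithStats(cv2.morphologyEx(blue,cv2.MORPH_CLOSE,np.ones((3,3))))
    for i in range(1,n):
        if q[i,4]>250: print('  blue',q[i],ends(S,l==i,.045,f))
```

```text
t0 closed approx [388. 242.]
  black [379 197  20  28 295] (np.float64(19.929862960168094), array([ 0.4572, -0.6149]), array([53.8, 22.7]), 20.2)
  blue [310   3  42  25 312] (np.float64(120.74972025911828), array([ 0.9482, -0.5156]), array([83.7, 74.8]), 70.1)
  blue [ 81 137  32  43 388] (np.float64(159.03772733728997), array([0.5721, 0.0097]), array([44.9, 98.7]), 70.2)
  blue [351 189  56  54 792] (np.float64(25.77439345085594), array([ 0.4526, -0.6084]), array([103.9,  97.1]), 21.3)
  blue [244 208  21  49 375] (np.float64(1.0856086074065274), array([ 0.4101, -0.3388]), array([104.5,  43.4]), 1.6)
  blue [266 209  22  49 365] (np.float64(175.89279200624554), array([ 0.4083, -0.4013]), array([ 40.8, 104.8]), 87.5)
w1 closed approx [127.  -2.]
  black [ 87   8  22  34 454] (np.float64(26.05668176202281), array([ 0.4605, -0.6107]), array([53.6, 29.1]), 21.6)
  blue [ 89   6  58  56 883] (np.float64(176.0645335901087), array([ 0.4621, -0.5922]), array([101.6, 100.9]), 21.0)
  blue [226  67  53  57 613] (np.float64(177.9793635907634), array([ 0.4175, -0.3389]), array([ 39.8, 100.7]),
[... 199 characters left out ...]
.71390737961946), array([ 0.4427, -0.5961]), array([102.2, 103. ]), 20.8)
  blue [ 211  124   67   74 1005] (np.float64(170.08176740252654), array([ 0.4021, -0.4029]), array([ 43.2, 106.2]), 75.4)
  blue [277 140  29  46 538] (np.float64(44.40180128899426), array([ 0.3798, -0.3409]), array([57.1, 28.2]), 46.7)
w11 closed approx [ 74. 168.]
  black [ 55 199  35  45 772] (np.float64(18.29938702857352), array([ 0.4547, -0.6074]), array([52., 37.]), 23.5)
  blue [ 226  122   74   82 1773] (np.float64(79.91278875118044), array([ 0.4007, -0.3699]), array([ 90.5, 104.1]), 87.6)
  blue [  78  162   59   72 1227] (np.float64(22.348936799529618), array([ 0.4449, -0.5856]), array([102.2,  59.9]), 22.7)
```

The control check (closed plug's bar 20.2°, its housing 21.3°) shows that a home plug reads aligned, so mine really is about 4° short. I back it off with loose fingers, let it settle and sink freely, and turn forward again centred on the axis.

```bash
python3 -c "
from h import *
st();print(delta([.4127,-.3706,.091],92.4))"
```

```text
t 17.6 pos [ 0.4141 -0.3714  0.2457] jawyaw 87.4 q [-21.7   8.4 -13.2   0.  -67.9 -70.9] F [-0.3  0.9 -0.9] M [ 0.05 -0.18 -0.03] op 0.0401
(array([-4.95, -0.22,  0.48]), array([15.47,  0.28,  0.13]))
```

Call:
servo_tool(deltas=[[[-3,-0.2,0.5],[4.5,0.1,0.1],4],[[-5,-0.2,0.5],[9,0.1,0.1],4],[[-5,-0.2,0.5],[13,0.2,0.1],3],[[-5,-0.2,0.5],[15.3,0.2,0.1],2.2],[[-5,-0.2,0.5],[15.3,0.2,0.1],1.7]])

```text
clock: 18.1
tool_pos: [0.4104, -0.3693, 0.0882]
orientation: [63.5, 89.5, 155.9]
force: [-0.3, -0.2, -0.1]
opening: 0.022
```

```bash
python3 -c "
from h import *
st();print(delta([.4126,-.3705,.0915],94))"
```

```text
t 18.1 pos [ 0.4104 -0.3693  0.0882] jawyaw 92.4 q [-21.7  16.9 -24.8  -0.  -48.8 -65.9] F [-0.3 -0.2 -0.1] M [ 0.   -0.13 -0.03] op 0.022
(array([-1.6 ,  0.23, -0.44]), array([-0.33, -0.21, -0.12]))
```

Call:
servo_tool(deltas=[[[0,0.2,-0.4],[-0.25,-0.15,-0.1],1.6],[[0,0.2,-0.4],[-0.25,-0.15,-0.1],1.6],[[-7,0.2,-0.4],[-0.25,-0.15,-0.1],1.6],[[-14,0.2,-0.4],[-0.25,-0.15,-0.1],1.6],[[-22,0.2,-0.4],[-0.25,-0.15,-0.1],1.6]])

```text
clock: 18.6
tool_pos: [0.4131, -0.3709, 0.0928]
orientation: [-112.5, 89.8, 2.2]
force: [-0.6, -0.7, 1.8]
opening: 0.0156
```

```bash
python3 -c "
from h import *
st();print(delta([.4126,-.3705,.0915],122))"
```

```text
t 18.6 pos [ 0.4131 -0.3709  0.0928] jawyaw 114.7 q [-21.8  16.5 -24.6  -0.1 -48.8 -43.5] F [-0.6 -0.7  1.8] M [-0.11 -0.17 -0.04] op 0.0156
(array([-7.29, -0.07,  0.15]), array([0.13, 0.03, 0.06]))
```

Call:
servo_tool(deltas=[[[0,0,0],[0.1,0.03,0.05],2.4],[[0,0,0],[0.1,0.03,0.05],2.4],[[0,0,0],[0.1,0.03,0.05],1.6],[[0,0,0],[0.1,0.03,0.05],1.6],[[0,0,0],[0.1,0.03,0.05],1.6]])

```text
clock: 19.1
tool_pos: [0.4126, -0.3706, 0.0918]
orientation: [-112.3, 89.8, 2.3]
force: [-0.1, 0.8, 0.3]
opening: 0.0161
```

Call:
servo_tool(deltas=[[[6,0,0],[0,0,0],1.6],[[12,0,0],[0,0,0],1.6],[[17,0,0],[0,0,0],1.6],[[22,0,0],[0,0,0],1.6],[[26,0,0],[0,0,0],1.6]])

```text
clock: 19.6
tool_pos: [0.4125, -0.3705, 0.0916]
orientation: [-82.9, 89.9, 5.5]
force: [0.6, -0.9, -0.6]
opening: 0.0162
```

```bash
python3 -c "
from h import *
st();print(delta([.4126,-.3705,.0915],87))"
```

```text
t 19.6 pos [ 0.4125 -0.3705  0.0916] jawyaw 88.4 q [-21.7  16.5 -24.7  -0.1 -48.6 -69.8] F [ 0.6 -0.9 -0.6] M [ 0.09 -0.08  0.04] op 0.0162
(array([1.4 , 0.02, 0.15]), array([ 0.01, -0.  ,  0.  ]))
```

Call:
servo_tool(deltas=[[[2,0,0],[0,0,0],1.6],[[4,0,0],[0,0,0],1.6],[[4,0,0],[0,0,0],1.6]])

```text
clock: 19.9
tool_pos: [0.4125, -0.3705, 0.0915]
orientation: [-76.5, 89.9, 7.8]
force: [0.3, 0.7, -0.0]
opening: 0.0162
```

```bash
python3 -c "
from h import *
st()"
```

```text
t 19.9 pos [ 0.4125 -0.3705  0.0915] jawyaw 84.4 q [-21.7  16.5 -24.7  -0.1 -48.6 -73.9] F [ 0.3  0.7 -0. ] M [ 0.1  -0.17  0.19] op 0.0162
```

Call:
servo_tool(deltas=[[[2,0,0],[0,0,0],1.6],[[4,0,0],[0,0,0],1.6],[[4,0,0],[0,0,0],1.6]])

```text
clock: 20.2
tool_pos: [0.4124, -0.3705, 0.0915]
orientation: [-71.5, 89.9, 8.9]
force: [-0.2, 1.2, 1.3]
opening: 0.0165
```

```bash
python3 -c "
from h import *
st()"
```

```text
t 20.2 pos [ 0.4124 -0.3705  0.0915] jawyaw 80.4 q [-21.7  16.5 -24.7  -0.1 -48.6 -77.8] F [-0.2  1.2  1.3] M [0.18 0.01 0.62] op 0.0165
```

Call:
servo_tool(deltas=[[[-2,0,0],[0,0,0],1.6],[[-4,0,0],[0,0,0],1.6],[[-6,0,0],[0,0,0],1.6],[[-7.5,0,0],[0,0,0],0],[[-7.5,0,0],[0,0,0],0]])

```text
clock: 20.7
tool_pos: [0.4124, -0.3705, 0.0915]
orientation: [-78.9, 89.9, 9.1]
force: [-0.3, 0.4, -0.0]
opening: 0.0142
```

Call:
servo_tool(deltas=[[[0,0,0],[0,0,0],0],[[0,0,0],[0.05,0,0],0],[[0,0,0],[0.1,0,0],0],[[0,0,0],[0.1,0,0],0]])

```text
clock: 21.1
tool_pos: [0.4126, -0.3706, 0.0913]
orientation: [-95.2, 89.9, -7.2]
force: [-0.9, 2.3, 7.6]
opening: 0.0143
```

```bash
python3 -c "
from h import *
st()"
```

```text
t 21.1 pos [ 0.4126 -0.3706  0.0913] jawyaw 88.0 q [-21.7  16.6 -24.7  -0.  -48.6 -70.3] F [-0.9  2.3  7.6] M [0.86 0.5  0.19] op 0.0143
```

Call:
servo_tool(deltas=[[[1,0,0],[0,0,0],0],[[2,0,0],[0,0,0],0],[[2,0,0],[0,0,0],0]])

```text
clock: 21.4
tool_pos: [0.4126, -0.3706, 0.0914]
orientation: [-93.4, 89.9, -7.4]
force: [-0.7, 1.2, 3.0]
opening: 0.0145
```

```bash
python3 -c "
from h import *
st()"
```

```text
t 21.4 pos [ 0.4126 -0.3706  0.0914] jawyaw 86.0 q [-21.7  16.6 -24.7  -0.  -48.6 -72.3] F [-0.7  1.2  3. ] M [0.68 0.17 0.36] op 0.0145
```

Call:
servo_tool(deltas=[[[0,0,0],[0,0,0],4],[[0,0,0],[0,0,0],4],[[0,0,0],[0,0,0],4],[[0,0,0],[0,0,0],4],[[0,0,0],[0,0,0],4]])

```text
clock: 21.9
tool_pos: [0.4125, -0.3706, 0.0913]
orientation: [-91.8, 89.9, -5.8]
force: [0.8, -0.6, -0.2]
opening: 0.0397
```

Call:
servo_tool(deltas=[[[0,0,0],[-4,0,0],4],[[0,0,0],[-8,0,0],4],[[0,0,0],[-12,0,0],4],[[0,0,0],[-15,0,0],4],[[0,0,0],[-15,0,0],4]])

```text
clock: 22.4
tool_pos: [0.4142, -0.3719, 0.2463]
orientation: [-113.0, 89.4, -27.0]
force: [1.0, -0.6, -0.9]
opening: 0.0395
```

```bash
python3 chk.py w13
```

```text
t 22.4 pos [ 0.4142 -0.3719  0.2463] jawyaw 86.0 q [-21.7   8.3 -13.2   0.1 -67.9 -72.3] F [ 1.  -0.6 -0.9] M [-0.01 -0.18  0.04] op 0.0395
[253 152  19  57 773]
bar edge yaw 2.24 -0.3778
bar edge yaw 2.49 -0.3637
body side yaw -1.84 53 -0.4153
body side yaw -1.57 53 -0.3257
```

```bash
python3 -c "
from h import *
st();print(ctrl.close_job())"
```

```text
t 22.45 pos [ 0.4133 -0.3711  0.2436] jawyaw 86.0 q [-21.7   8.4 -13.4  -0.  -67.8 -72.3] F [-0.1  0.6 -0.7] M [ 0.09 -0.17  0.04] op 0.04
the job is handed in; nothing more can be done
None
```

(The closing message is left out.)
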